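# Refill the spice caddy with the full amber jars

## Robot

A 6-joint arm with a two-finger parallel gripper is mounted at the origin on the work surface. World frame = base frame: x ahead of the robot, y to its left, z up, the work surface at z = 0. Lengths are in mm, angles in rad, forces in N, time in s.
With the tool pointing down it reaches from about 350 to 975 mm from the base axis. Payload 7.1 kg.
Tool frame: the origin (TCP) lies on the front face of the gripper's body, between the roots of the fingers; the fingertips stand 80 mm ahead of it and the grasp point (between the pads) lies 61 mm ahead of it (env.tips_ahead is the distance from the TCP to the fingertips, in mm); z points along the fingers, y is the direction in which the jaws open and shut (so a half turn about z gives the same grasp; the last joint's range is limited). The gripper opens to 88 mm and grips with 3 to 60 N. Pads are 20 mm wide; open, the fingers measure 115 mm over their backs; the gripper's body (75 mm by 178 mm) begins 61 mm behind the grasp point.
Start: joints at [-1.208, 0.423, 1.63, -0, 1.089, -0.019], TCP at [232.886, -579.974, 302.675] pointing down, gripper open.
Joint ranges: [-3, 3], [-0.9, 2.11], [0.09, 2.58], [-1.31, 4.45], [0.11, 2.69], [-2.54, 2.54]. Speed limits (rad/s): [2.39, 2.39, 3.01, 3.14, 3.14, 3.14].

## Interface

Orientations are given as a unit quaternion [x, y, z, w].
In Python, from station import env, set_gripper, viewer, workorder gives the robot as it stands. Calls block until the motion is done:
- env.reach(position, orientation): joint-space move of the TCP to a pose.
- env.move_l(position, rot=None, rate=150, f_stop=None): straight line of the TCP; rot=None keeps the orientation; rate is the mean speed in mm/s. With f_stop (N) it stops when the force on the tool has changed by that much, and returns True; else False.
- env.move_joints(angles): joint-space move.
- set_gripper(opening): finger opening in mm; the grip force is fixed at half the most; returns when the fingers have stopped.
- env.hold(seconds).
- env.ik(position, orientation): joint angles nearest the present ones, or None.
- env.read_state(): the state.
- viewer.camera(name): name is "scene" or "top"; returns the picture (420x560x3 uint8, blue, green, red); there is no depth.
- viewer.camera_params(name): a dict with "fx", "fy", "cx", "cy" (pixels), "dist" ([k1, k2, p1, p2, k3] as OpenCV has them; the pictures are not rectified), "pose" (4x4, takes a point from camera to world coordinates). Camera axes: x right, y up, looking along -z (the intrinsics and any distortion apply to the point x, -y, -z); pixel columns grow to the right and rows downward; lengths in mm; the calibration is good to about 2 mm. A picture is of the moment at which its call begins. camera_params takes no time and is no camera call.
A pose or a line that the arm cannot do raises env.IKError and nothing moves.
- workorder.sign_off(): hands the job in, once; it reports no verdict.
The state is a dict: "time_s": time; "qpos": joint angles; "dq": joint speeds; "tau": joint torques, N m; "tool_pos": TCP position; "orientation": TCP orientation; "force": force on the tool from outside, world axes, zero at the start; "wrist_torque": the same for the moment, N m; "width": finger opening in mm.
Only numpy, scipy, OpenCV 4.12 (cv2) and the standard library are available. Lean on these libraries where they do the work, as an engineer would, in place of code of your own. Each camera call takes 0.05 s, during which the arm holds its last target.

## Task

Gather the four full spice jars (amber glass, plain lids) into the wooden caddy, standing each upright inside the liner of the same colour as its lid. They are glass, so set them down gently rather than dropping them. The two look-alike empties (clear glass, a white disc on the lid) do not belong: leave them standing where they are.

Things in the scene. Friction and masses are not known exactly. Their poses are not given: they have to be found in the camera images.
- jar_red_mid (a point): Full spice jar: AMBER (brown) glass with a paper band and a plain red screw lid. Round, 44 mm diameter, 85 mm high (lid: the top 19 mm), about 130 g, standing upright loose on the shelf. This point is its centre, on the axis, 42.5 mm above its underside; z is up along its axis; its yaw means nothing.
- jar_yellow_mid (a point): Full spice jar: AMBER (brown) glass with a paper band and a plain yellow screw lid. Round, 44 mm diameter, 85 mm high (lid: the top 19 mm), about 130 g, standing upright loose on the shelf. This point is its centre, on the axis, 42.5 mm above its underside; z is up along its axis; its yaw means nothing.
- jar_green_mid (a point): Full spice jar: AMBER (brown) glass with a paper band and a plain green screw lid. Round, 44 mm diameter, 85 mm high (lid: the top 19 mm), about 130 g, standing upright loose on the shelf. This point is its centre, on the axis, 42.5 mm above its underside; z is up along its axis; its yaw means nothing.
- jar_black_mid (a point): Full spice jar: AMBER (brown) glass with a paper band and a plain black screw lid. Round, 44 mm diameter, 85 mm high (lid: the top 19 mm), about 130 g, standing upright loose on the shelf. This point is its centre, on the axis, 42.5 mm above its underside; z is up along its axis; its yaw means nothing.
- cup_red: Red plastic liner: square open dish, 70 mm outside, 63 mm inside, 20 mm high, floor 3.5 mm thick. Fixed in any one of the 4 compartments (2 x 2, centres 88 mm apart) of a fixed wooden caddy 186 mm square, 24 mm high, floor 10 mm thick; so the liner's rim is 30 mm above the shelf. Origin: centre of its underside, 10 mm above the shelf; x, y along its sides, z up.
- cup_yellow: Yellow plastic liner: square open dish, 70 mm outside, 63 mm inside, 20 mm high, floor 3.5 mm thick. Fixed in any one of the 4 compartments (2 x 2, centres 88 mm apart) of a fixed wooden caddy 186 mm square, 24 mm high, floor 10 mm thick; so the liner's rim is 30 mm above the shelf. Origin: centre of its underside, 10 mm above the shelf; x, y along its sides, z up.
- cup_green: Green plastic liner: square open dish, 70 mm outside, 63 mm inside, 20 mm high, floor 3.5 mm thick. Fixed in any one of the 4 compartments (2 x 2, centres 88 mm apart) of a fixed wooden caddy 186 mm square, 24 mm high, floor 10 mm thick; so the liner's rim is 30 mm above the shelf. Origin: centre of its underside, 10 mm above the shelf; x, y along its sides, z up.
- cup_black: Black plastic liner: square open dish, 70 mm outside, 63 mm inside, 20 mm high, floor 3.5 mm thick. Fixed in any one of the 4 compartments (2 x 2, centres 88 mm apart) of a fixed wooden caddy 186 mm square, 24 mm high, floor 10 mm thick; so the liner's rim is 30 mm above the shelf. Origin: centre of its underside, 10 mm above the shelf; x, y along its sides, z up.
- empty_red_mid (a point): Empty look-alike, to be left standing: CLEAR glass, no paper band, red lid with a white paper disc of 29 mm in the middle of its top. Same size as the full jars (44 mm diameter, 85 mm high), about 100 g, loose. This point is its centre, 42.5 mm above its underside.
- empty_green_mid (a point): Empty look-alike, to be left standing: CLEAR glass, no paper band, green lid with a white paper disc of 29 mm in the middle of its top. Same size as the full jars (44 mm diameter, 85 mm high), about 100 g, loose. This point is its centre, 42.5 mm above its underside.
Things that resemble listed ones, but are neither listed nor needed, are in the scene too. Leave any blue or purple look-alike of the part that bears jar_red_mid alone.

How it is judged:
By the outcome, as a careful person would: the job done as asked, in the order asked, and still so for the second after the job is handed in, with the robot touching nothing.
It also fails if it takes over 102 s, if anything falls off the work surface, if the arm or the gripper's body presses on something with over 40 N, if the wrist force passes 120 N, or if a joint passes its speed limit or range.

## Working session

There is one attempt and no reset: what is moved stays moved. The work goes in short steps, each a Python script; the robot and the scene stay as the last script left them, time stands still between calls to the robot, and variables do not carry over. Pictures are saved under pics/ and viewed, and the job is handed in when it is done.

```bash
ls; mkdir -p pics; python3 - <<'E'
from station import env,set_gripper,viewer,workorder
import cv2
for n in("scene","top"):
    cv2.imwrite(f"pics/{n}0.png",viewer.camera(n)); print(viewer.camera_params(n))
print(env.read_state())
E
```

```text
pics
{'fx': 470.4114468950841, 'fy': 470.4114468950841, 'cx': 275.4672323393901, 'cy': 211.03769331938304, 'dist': array([0.0496943, 0.       , 0.       , 0.       , 0.       ]), 'pose': array([[-6.59348478e-01, -5.92658371e-01,  4.62618244e-01,
         1.01303957e+03],
       [ 7.51784481e-01, -5.27019930e-01,  3.96320687e-01,
         4.26755018e+02],
       [ 8.92626226e-03,  6.09102659e-01,  7.93041155e-01,
         9.61158611e+02],
       [ 0.00000000e+00,  0.00000000e+00,  0.00000000e+00,
         1.00000000e+00]])}
{'fx': 520.725521755077, 'fy': 520.725521755077, 'cx': 288.6926993382434, 'cy': 206.19500858436317, 'dist': array([-0.19361269,  0.        ,  0.        ,  0.        ,  0.        ]), 'pose': array([[-2.77843069e-02,  9.95727800e-01, -8.80578288e-02,
         4.12733044e+02],
       [-9.99456928e-01, -2.92332456e-02, -1.52074767e-02,
        -4.97745224e-02],
       [-1.77167234e-02,  8.75874779e-02,  9.95999273e-01,
         1.29069887e+03],
       [ 0.00000000e+00,  0.00000000e+00,  0.00000000e+00,
         1.00000000e+00]])}
{'time_s': 0.1, 'qpos': array([-1.20798360e+00,  4.23812482e-01,  1.63059312e+00, -1.61618787e-05,
        1.08854933e+00, -1.89985196e-02]), 'dq': array([ 0.00068572, -0.00043713, -0.00238036,  0.00073623,  0.00086628,
        0.00056999]), 'tau': array([-4.21582008e-04, -5.45614815e+01, -2.74323410e+01,  6.45827735e-02,
        1.87479303e-02, -2.68940983e-05]), 'tool_pos': array([ 232.76511525, -579.63616039,  301.95736371]), 'orientation': array([ 9.81831857e-01,  1.89751785e-01, -1.23568039e-04, -6.69874801e-04]), 'force': array([-0.67506209, -0.19733911, -0.77315268]), 'wrist_torque': array([0.01913753, 0.00899833, 0.03981627]), 'width': 87.85220900007835}
```

View pics/scene0.png

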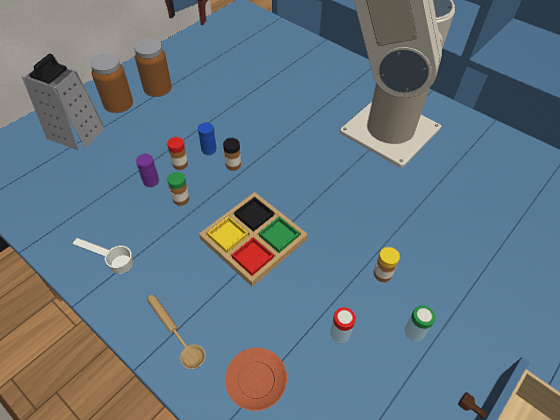

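View pics/top0.png

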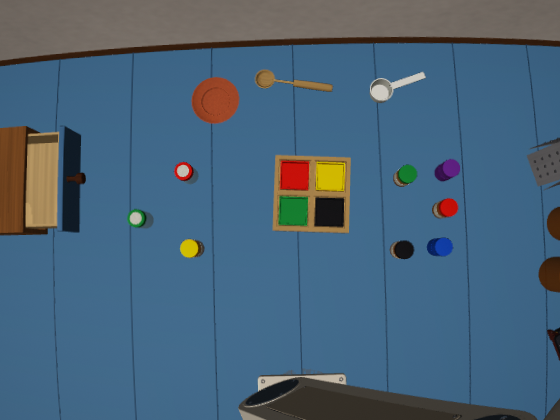

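The top view shows the caddy at (313,194), with red upper left, yellow upper right, green lower left and black lower right. The full jars are green (405,175), red (447,208), black (403,249) and yellow (190,249). The white-disc empties are at (184,171) and (137,218). The blue and purple look-alikes sit beside the red jar.

```bash
cat > loc.py <<'E'
import cv2,numpy as np
from station import viewer
def rays(n,uv):
    p=viewer.camera_params(n);K=np.array([[p['fx'],0,p['cx']],[0,p['fy'],p['cy']],[0,0,1]])
    q=cv2.undistortPoints(np.float64(uv).reshape(-1,1,2),K,p['dist']).reshape(-1,2)
    d=np.c_[q[:,0],-q[:,1],-np.ones(len(q))]@p['pose'][:3,:3].T
    return p['pose'][:3,3],d
def onplane(n,uv,z):
    o,d=rays(n,uv); return o+d*((z-o[2])/d[:,2])[:,None]
def tri(u1,u2):
    a,d=rays("top",[u1]);b,e=rays("scene",[u2]);d=d[0];e=e[0]
    s=np.linalg.lstsq(np.c_[d,-e],b-a,rcond=None)[0]
    P,Q=a+d*s[0],b+e*s[1];return (P+Q)/2,np.linalg.norm(P-Q)
def mask(im,c):
    H=cv2.cvtColor(im,cv2.COLOR_BGR2HSV);h,s,v=[H[...,i].astype(int) for i in range(3)]
    m={'red':((h<6)|(h>174))&(s>190)&(v>70),'yellow':(abs(h-27)<5)&(s>180)&(v>90),
       'green':(abs(h-65)<15)&(s>140)&(v>40),'black':(v<45),
       'blue':(abs(h-114)<7)&(s>200)&(v>60),'purple':(abs(h-140)<10)&(s>100)}[c]
    return m.astype(np.uint8)
def blobs(im,c,amin=60,amax=3000):
    n,l,st,ce=cv2.connectedComponentsWithStats(mask(im,c))
    return [(ce[i].round(1),int(st[i,4]),st[i,:4],l==i) for i in range(1,n) if amin<st[i,4]<amax]
E
python3 - <<'E'
import cv2
from loc import *
for n in("top","scene"):
    im=cv2.imread(f"pics/{n}0.png")
    for c in('red','yellow','green','black','blue','purple'):
        for b in blobs(im,c):
            if b[1]<1300: print(n,c,b[0],b[1],b[2],onplane(n,[b[0]],75.5)[0,:2].round(1),onplane(n,[b[0]],25)[0,:2].round(1))
E
```

```text
top red [294.2 174.8] 805 [280 161  29  29] [594.    3.5] [601.6   3.6]
top red [183.5 171.2] 124 [175 162  17  19] [611.4 267.2] [619.6 278.3]
top red [447.8 207.2] 263 [439 199  19  18] [ 506.7 -359.1] [ 510.6 -374. ]
top yellow [330.  175.7] 825 [316 161  29  30] [589.4 -80.8] [596.8 -84.2]
top yellow [189.1 248. ] 250 [181 240  17  18] [428.3 255.7] [428.9 266.3]
top green [407.  173.7] 275 [398 165  19  19] [ 589.3 -264.3] [ 596.6 -275.2]
top green [292.8 210.4] 808 [279 196  29  30] [510.    9.2] [514.1   9.5]
top green [136.7 217.9] 132 [127 209  19  18] [502.7 382.7] [506.5 398.6]
top black [ 29.6 189.8] 252 [ 23 127  25 107] [580.5 666.7] [587.4 694.4]
top black [329.2 211.6] 790 [315 198  29  29] [504.7 -75.9] [508.5 -79.1]
top black [403.5 249.4] 271 [394 241  20  18] [ 410.7 -247.5] [ 410.6 -257.8]
top black [555.6 338.4] 152 [547 328  13  31] [ 176.4 -625.4] [ 166.6 -651.3]
top black [271.8 391.7] 556 [246 379  53  26] [87.2 70. ] [73.7 72.9]
top black [498.2 417.3] 166 [474 414  47   6] [  -6.8 -473.6] [ -24.2 -493.3]
top blue [439.5 246.6] 375 [427 238  26  18] [ 414.2
[... 403 characters left out ...]
.3]
scene yellow [388.6 256.9] 303 [379 248  20  20] [426.4 254.9] [393.  245.2]
scene green [176. 180.] 237 [167 172  18  17] [ 587.7 -265. ] [ 563.4 -304.5]
scene green [278.5 234. ] 765 [259 217  40  35] [541.6  33. ] [514.7  10.6]
scene green [421.9 317.9] 222 [412 306  23  22] [504.4 383.7] [475.4 381.2]
scene black [47.2 69.3] 612 [29 54 38 29] [ 548.5 -882.9] [ 522.  -957.6]
scene black [230.9 145.4] 194 [223 138  17  15] [ 409.9 -248.9] [ 375.5 -287.4]
scene black [253.5 213.5] 706 [235 198  39  33] [536.4 -49.8] [509.2 -77. ]
scene black [  2.7 244.3] 73 [  0 237   9  15] [ 965.4 -404.1] [ 962.7 -451.5]
scene purple [147.1 169.6] 507 [136 154  23  33] [ 612.7 -345.3] [ 589.9 -389.4]
```

Both views agree within 2 mm, so I'll start with the black jar.

```bash
cat > act.py <<'E'
import cv2,numpy as np
from scipy.spatial.transform import Rotation as R
from station import env,set_gripper,viewer,workorder
JAR=dict(red=(506.5,-359.2),yellow=(427.3,255.3),green=(588.5,-264.6),black=(410.3,-248.2))
CUP=dict(red=(602,4.2),yellow=(597,-83.4),green=(514.4,10),black=(508.8,-78.2))
def q(p):
    y=np.array([p[0],p[1],0])/np.hypot(*p);z=np.array([0,0,-1.])
    return R.from_matrix(np.c_[np.cross(y,z),y,z]).as_quat()
def T(p,zg): return [p[0],p[1],zg+61]   # zg: height of grasp point
def st(s):
    r=env.read_state();print(s,'t%.1f w%.1f'%(r['time_s'],r['width']),'F',r['force'].round(1),'tcp',r['tool_pos'].round(1))
    return r
def pick(c):
    p=JAR[c]; env.reach(T(p,185),q(p)); set_gripper(70)
    env.move_l(T(p,115),rate=150)
    hit=env.move_l(T(p,48),rate=80,f_stop=10); st(f'{c} down hit={hit}')
    if hit: env.move_l(T(p,185)); raise SystemExit('bumped')
    set_gripper(36); w=st('gripped')['width']
    if w<40: raise SystemExit('missed')
    env.move_l(T(p,75),rate=60); env.move_l(T(p,185),rate=150); st('lifted')
def place(c):
    p=CUP[c]; env.move_l(T(p,185),q(p),rate=200)
    env.move_l(T(p,80),rate=120); env.move_l(T(p,48+13.5+6),rate=40); env.hold(.2); st('above')
    hit=env.move_l(T(p,48+13.5-3),rate=12,f_stop=3); st(f'set hit={hit}')
    env.hold(.2); set_gripper(66); env.move_l(T(p,80),rate=40); env.move_l(T(p,185),rate=150); st('released')
def snap(tag):
    for n in("scene","top"): cv2.imwrite(f"pics/{n}{tag}.png",viewer.camera(n))
E
python3 - <<'E'
from act import *
pick('black');place('black');snap(1)
E
```

```text
black down hit=False t3.6 w70.0 F [-0.5  0.9  0.1] tcp [ 410.6 -248.4  109.3]
gripped t4.1 w43.3 F [-1.7  0.5  4.8] tcp [ 410.3 -248.2  109.2]
lifted t5.6 w43.8 F [ 0.3 -0.4 -1.1] tcp [ 409.8 -247.9  245.3]
above t8.4 w43.6 F [ 0.9  0.7 -1.4] tcp [508.9 -78.2 128.6]
set hit=True t9.0 w43.9 F [-0.4  0.9  5.3] tcp [508.8 -78.2 122.7]
released t11.2 w66.1 F [ 0.2  0.  -0.8] tcp [508.3 -78.1 245.3]
```

View pics/scene1.png

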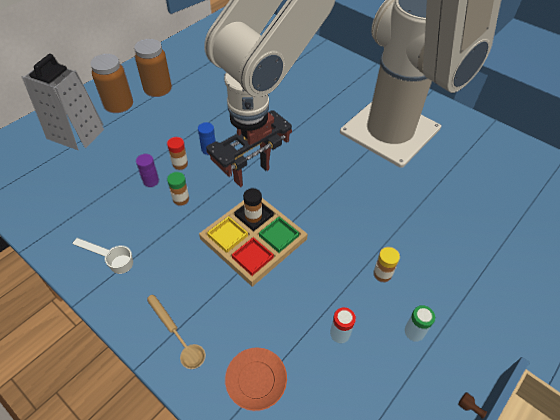

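The black jar stands upright in the black liner at (253,207), and nothing else has moved. I'll do green, red and yellow next.

```bash
python3 - <<'E'
from act import *
for c in('green','red','yellow'):
    pick(c);place(c)
p=(400,200);env.move_l(T((430,200),230),q((430,200)));env.hold(.3);snap(2);st('end')
E
```

```text
green down hit=False t14.0 w70.0 F [-0.1  0.5  0.1] tcp [ 588.8 -264.7  109.4]
gripped t14.6 w43.7 F [-0.9  0.   3.9] tcp [ 588.4 -264.6  109.3]
lifted t16.0 w43.5 F [-0.4 -0.3 -2. ] tcp [ 587.9 -264.3  245. ]
above t19.3 w43.7 F [-0.8 -0.6 -1.6] tcp [514.5  10.  128.6]
set hit=True t19.8 w43.7 F [-1.2 -0.3  5.5] tcp [514.4  10.  122.7]
released t22.1 w66.1 F [-0.6 -0.2  0.9] tcp [513.9  10.  245.3]
red down hit=False t25.4 w69.7 F [ 0.3  0.3 -0.2] tcp [ 506.8 -359.4  109.3]
gripped t25.9 w43.8 F [-0.   1.6  3.2] tcp [ 506.5 -359.2  109.3]
lifted t27.4 w44.0 F [ 0.7 -0.9 -1. ] tcp [ 506.  -358.8  245.1]
above t31.1 w44.1 F [ 0.4 -0.  -0.6] tcp [602.1   4.2 128.6]
set hit=True t31.6 w44.0 F [-0.3 -0.2  4.6] tcp [602.    4.2 122.8]
released t33.8 w66.3 F [ 0.5 -1.1  0.1] tcp [601.5   4.2 245.2]
yellow down hit=False t36.9 w69.8 F [-0.1  0.9 -0.3] tcp [427.5 255.4 109.3]
gripped t37.4 w43.7 F [-1.5 -0.9  4.6] tcp [427.3 255.3 109.2]
lifted t38.9 w43.5 F [-0.1  0.2 -2.1] tcp [426.8 255.  245.2]
above t42.6 w43.5 F [-0.2  0.1 -1.4] tcp [597.1 -83.4 128.6]
set hit=True t43.2 w43.8 F [-0.5 -0.9  4.8] tcp [597.  -83.4 122.7]
released t45.4 w66.3 F [ 0.7  0.1 -0.2] tcp [596.5 -83.3 245.2]
end t48.2 w66.1 F [0.4 0.6 0.1] tcp [430.1 199.9 291. ]
```

View pics/scene2.png

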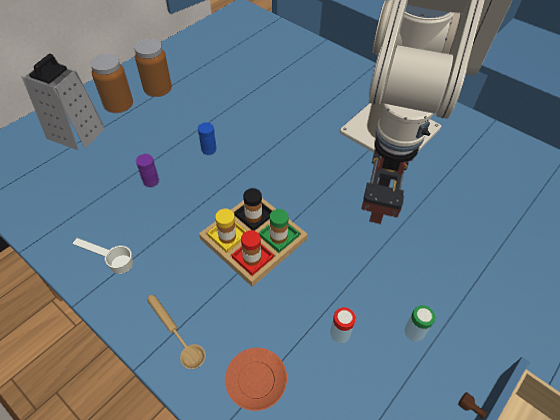

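View pics/top2.png

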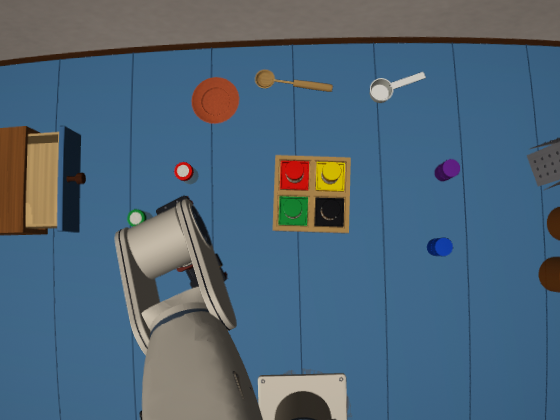

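```bash
python3 - <<'E'
import cv2
from loc import *
from act import CUP
for n in("top","scene"):
    im=cv2.imread(f"pics/{n}2.png")
    for c in('red','yellow','green','black','blue','purple'):
        for b in blobs(im,c):
            if b[1]<1300: print(n,c,b[0],b[1],onplane(n,[b[0]],89)[0,:2].round(1),onplane(n,[b[0]],75.5)[0,:2].round(1),CUP.get(c))
E
```

```text
top red [294.2 174.4] 750 [593.    3.4] [595.    3.4] (602, 4.2)
top red [183.5 171.2] 124 [609.2 264.2] [611.4 267.2] (602, 4.2)
top yellow [330.2 175.2] 762 [588.6 -80.4] [590.6 -81.3] (597, -83.4)
top green [292.8 210.2] 776 [509.4   9.1] [510.5   9.2] (514.4, 10)
top green [135.8 215.7] 98 [507.  380.7] [508.1 384.9] (514.4, 10)
top black [ 29.7 190.1] 258 [577.9 659. ] [579.7 666.4] (508.8, -78.2)
top black [170.8 204.3] 134 [531.6 295.3] [532.9 298.6] (508.8, -78.2)
top black [329.5 211.4] 746 [504.1 -75.8] [505.1 -76.6] (508.8, -78.2)
top black [200.9 225.3] 195 [480.3 224. ] [481.1 226.6] (508.8, -78.2)
top black [192.1 276.5] 125 [361.8 247. ] [361.2 249.8] (508.8, -78.2)
top blue [439.5 246.6] 376 [ 414.1 -330.5] [ 414.2 -334.2] None
top purple [447.  169.8] 387 [ 594.4 -358.4] [ 596.4 -362.4] None
scene red [251.9 251.3] 732 [622.2  25.7] [616.2  19.4] (602, 4.2)
scene red [343.5 320.5] 198 [620.2 271.7] [614.1 269.3] (602, 4.2)
scene yellow [224.5 217.7] 269 [597.  -84.2] [590.6 -92.2] (597, -83.4)
scene yellow [225.8 237.5] 333 [634.2 -42.9] [628.4 -50.2] (597, -83.4)
scene green [278.5 217.9] 279 [514.6   9.3] [506.9   2.9] (514.4, 10)
scene green [278.9 237.4] 351 [555.2  45.8] [548.1  39.9] (514.4, 10)
scene green [422.  317.9] 221 [512.1 384.5] [504.3 383.8] (514.4, 10)
scene black [47.3 69.3] 611 [ 555.4 -862.7] [ 548.3 -882.7] (508.8, -78.2)
scene black [392.2 157.1] 473 [174.6  99.5] [161.7  94.4] (508.8, -78.2)
scene black [385.5 179.1] 146 [249.3 128.2] [237.5 123.6] (508.8, -78.2)
scene black [252. 197.] 249 [509.7 -78.9] [501.9 -86.8] (508.8, -78.2)
scene black [381.8 203.5] 117 [320.1 164.2] [309.4 160.1] (508.8, -78.2)
scene black [253.3 216.7] 325 [550.8 -36.6] [543.6 -43.7] (508.8, -78.2)
scene black [  2.7 244.3] 73 [ 966.1 -391.5] [ 965.4 -404.1] (508.8, -78.2)
scene purple [147.1 169.6] 507 [ 618.8 -333.6] [ 612.7 -345.3] None
```

All four jars stand upright in their matching liners in the scene view: black (252,197), yellow (225,218), green (279,218) and red (251,240). The empties are still at (343,320) and (422,318), and blue and purple haven't moved. The yellow, green and black lids measure within about 1 mm of the liner centres. The gripper is clear.

```bash
python3 -c "
from act import *
workorder.sign_off();st('done')"
```

```text
the job is handed in; nothing more can be done
the job is handed in; nothing more can be done
```

All four full jars (black, green, red, yellow) are in the caddy, each upright in the liner of its own colour, and the job is handed in. I set each one down at 12 mm/s, stopping on contact at about 5 N, right at the expected liner floor height. It took about 48 s of the 102 s.

Last checks, from pictures taken just before hand-in:
- **Jar positions:** in the scene view, the yellow, green and black lids are within about 1 mm of their liner centres.
- **Red jar:** its lid merged with the red liner in the colour mask, so I could not measure it separately. It looks upright and centred in both views, and the contact height and release matched the others.
- **Jars to leave alone:** both empties and the blue and purple look-alikes are standing where they were. In the top view the arm partly hid the green empty, which shifted that reading a few mm, but the scene view shows it unmoved.

I have no reading after hand-in, because the station stops answering then.

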